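# Gauge a turned pillar: roll it under the foot, store the reading

## Task

Measure the brass pillar that lies on the bench gauge: with your fingertips, gently push it sideways so that it rolls under the gauge's steel foot, until it lies along the red line and the foot rides on it. Then press the green button fully down to store the reading, and leave the pillar lying there. Do not grip, lift or carry the pillar, do not touch the foot's lever, and leave everything else on the bench alone.

Things in the scene. Friction and masses are not known exactly. Their poses are not given: they have to be found in the camera images.
- gauge: Bench gauge, fixed: blue cast base with a flat bright table, top 24 mm above the bench. Origin: middle of the red line (144 x 2 mm), at bench height. The line runs along the gauge's y at x = 0; +x is the way the pillar has to roll, away from the robot; z up. Table: x -115 to +40, y -75 to +75 mm; stop strips, 5 mm high, 6 mm wide, across it at x = -112 and +38 mm.
- console (a point): Centre of the top of the gauge's white console, 58 mm above the bench, at the right of the table: 94 mm along the gauge's x, 63 mm along its y. On its top are a round needle meter (far part) and the green button (near part).
- holder (a point): Middle of the dark probe holder that juts from the console towards the table and carries the foot's lever: 17 mm along the gauge's x, 24 mm along its y, 12 mm high, 58 mm above the bench, in line with the red line.
- pillar: Plain round brass pillar, 24 mm in diameter, 120 mm long, about 0.4 kg, lying on the table in front of the red line, roughly parallel to it, 45 to 72 mm away; loose. Lightly oiled (friction about 0.25): it rolls when pushed at or just above axis height; nearer its top the fingers jam on it. Origin: its centre, on the axis, 12 mm above the table. Its y axis runs along the pillar; x and z turn with it as it rolls.
- foot (a point): Lowest point of the gauge's foot, a steel ball end of 5 mm radius on a thin sprung lever, above the red line at gauge y = -40 mm, over the last 20 mm of the pillar's right end. It hangs 22 mm above the table, 2 mm lower than the pillar's top, so the pillar has to be pushed under it (about 1 to 2 N; it resists from about 8 mm before the line). The light spring then also keeps the pillar from rolling on.
- stylus (a joint): Turning of the foot's lever, rad: 0 with nothing under the foot, about 0.045 when the pillar is under it on the line (the foot is raised by 2 mm). The meter's red needle follows it.
- store_top (a point): Centre of the top of the green store button, a round cap of 20 mm diameter on the front part of the console's top; it is pressed straight down.
- store (a joint): Travel of the green button, m: 0 released, 0.005 fully down (about 4 N); it springs back.
- spare1: Another brass pillar, 24 x 120 mm, standing upright on the bench to the left; origin at its foot. Leave it.
- spare2: A third brass pillar, 24 x 120 mm, standing upright next to it; origin at its foot. Leave it.
- caliper: Sliding caliper, 200 mm long, 15 mm high, lying on the bench on the robot's side of the gauge. Leave it.
- yellow_driver: Screwdriver with a yellow handle, 150 mm, lying to the right of the gauge. Leave it.
- housing: Black bearing housing, 62 mm flange, 68 mm high, standing to the right. Leave it.

How it is judged:
By the outcome, as a careful person would: the job done as asked, in the order asked, and still so for the second after the job is handed in, with the robot touching nothing.
It also fails if it takes over 51 s, if anything falls off the work surface, if the arm or the gripper's body presses on something with over 40 N, if the wrist force passes 120 N, or if a joint passes its speed limit or range.

## Robot

A 7-joint arm with a two-finger parallel gripper is mounted at the origin on a cart in front of the work surface, level with it; the furniture and walls round the work are solid. World frame = base frame: x ahead of the robot, y to its left, z up, the work surface at z = 0. Lengths are in m, angles in degrees, forces in N, time in s.
With the tool pointing down it reaches from about 0.35 to 0.9 m from the base axis. Payload 19.9 kg.
Tool frame: the origin (TCP) lies on the centre line of the jaws, within the pads' length; the fingertips stand ahead of it and the grasp point (between the pads) lies 2 mm behind it (robot.tip_extent is the z of the fingertips in the tool frame, in m); z points along the fingers, y is the line along which they close (so a half turn about z gives the same grasp; the last joint's range is limited). The gripper opens to 85 mm and grips with 20 to 120 N. Pads are 22 mm wide; open, the fingers measure 114 mm over their backs; the gripper's body (76 mm by 85 mm) begins 54 mm behind the grasp point. The pads swing forward as they close: fully open they stand 13 mm farther back than shut.
Start: joints at [63.054, 23.915, -0.59, 92.452, 0.269, 63.638, -3.037], TCP at [0.26, -0.568, 0.248] pointing down, gripper open.
Joint ranges: [-161.28, 161.28], [-22.2, 115.67], [-73.04, 71.86], [3.21, 147.25], [-68.34, 248.33], [10.77, 114.83], [-161.83, 161.83]. Speed limits (degrees/s): [108.29, 108.29, 136.94, 136.94, 172.46, 172.46, 172.46].

## Interface

Orientations are given as a 3x3 rotation matrix whose columns are the frame's x, y, z axes.
In Python, from station import robot gives the robot as it stands.
- The arm moves only by the tool arm_command, never from a script. Its argument "increments" is text: rows parted by semicolons, each of 7 numbers parted by spaces: the shift along the world's x, y, z in mm, then the turn, a rotation vector about the world's x, y, z in degrees, then the finger opening in mm, from 0 to 85.4. In form: x y z ax ay az grip; .... A call has 1 to 8 rows; each row is the pose to reach, as a shift and turn from the pose commanded when the call began; what a row does not reach only later rows make up. A row lasts 1/8 s, in which the tool goes at most 62.5 mm and 10.7 degrees, less where a joint would pass 70% of its speed; a pose out of reach is approached as far as the arm can. A call with a gripper value outside its range is refused whole. The fingers move at their own pace and stop on an object; the grip force is fixed at half the most. Time passes only in rows, so rows that repeat a pose let the fingers close. It gives the time, the measured TCP pose, the force, the opening and the grip force at its end, in the units of the state.
- robot.state(): the state, without advancing time (a new reading comes with each control period).
- robot.snapshot(name): name is "scene" or "top"; returns a dict with "img" (480x640x3 uint8, blue, green, red), "K" (3x3 intrinsics, pixels), "extrinsics" (4x4, takes a point from camera to world coordinates). Camera axes: x right, y up, looking along -z (the intrinsics and any distortion apply to the point x, -y, -z); pixel columns grow to the right and rows downward; lengths in m; the calibration is good to about 2 mm. A picture is of the moment at which its call begins. There is no depth.
- robot.finish_job(): hands the job in; it is judged then, once.
Trained networks look in the newest picture that a camera, given by its name, has taken for a name from the list of things; names that differ only in an ending like _2 or _b are one class to them, and where a whole thing is asked for, a point or a joint stands for the part that bears it (a point fixed in the world has none). Each returns a list of dicts, best first, with "score" (0 to 1); they miss things now and then, are a little off and sometimes report something else, mostly with a low value. They report only what shows in the picture. A call takes as long as a camera call.
- robot.masks_of(query, camera): "pixels" (480x640 bool, what is visible of it) and "box" ([centre column, centre row, width, height] in pixels, round what is visible of it).
The state is a dict: "time": time; "qpos": joint angles; "qd": joint speeds; "tau": joint torques, N m; "tool_pos": TCP position; "orientation": TCP orientation; "contact_force": force on the tool from outside, world axes, zero at the start; "wrist_torque": the same for the moment, N m; "gripper_width": finger opening in m; "finger_force": force on a finger pad.
Only numpy, scipy, OpenCV 4.12 (cv2) and the standard library are available. Lean on these libraries where they do the work, as an engineer would, in place of code of your own. Each camera call takes 0.05 s, during which the arm holds its last target. There are 200 camera calls.

## Working session

There is one attempt and no reset: what is moved stays moved. The work goes in short steps, Python scripts to look and compute and a tool call to move; the robot and the scene stay as the last step left them, time stands still between calls to the robot, and variables do not carry over. Pictures are saved under pics/ and viewed, at most 10 in all, crops included, and the job is handed in when it is done.

Besides the shell and the picture viewer there is one more tool, called after "Emit:" as name(argument=value, ...) on one line, values as JSON. arm_command: Moves the arm, as the interface text tells. Its arguments: {"type":"object","properties":{"increments":{"type":"string"}},"required":["increments"]}

```bash
mkdir -p pics; ls; python3 - <<'E'
from station import robot
import cv2
for n in("scene","top"):
    s=robot.snapshot(n); cv2.imwrite(f"pics/{n}0.png",s["img"]); print(n,s["K"].tolist(),s["extrinsics"].round(4).tolist(),[k for k in s])
    for q in("pillar","gauge","store_top","foot","console","caliper"):
        for r in robot.masks_of(q,n)[:3]: print(q,round(r["score"],2),[round(float(v)) for v in r["box"]])
print(robot.tip_extent, robot.state())
E
```

```text
pics
scene [[462.72311542143314, 0.0, 313.65682702274944], [0.0, 462.72311542143314, 237.60604974462626], [0.0, 0.0, 1.0]] [[0.5726, 0.6308, -0.5237, -0.1069], [-0.8196, 0.4544, -0.3489, -0.0644], [0.0179, 0.629, 0.7772, 0.8251], [0.0, 0.0, 0.0, 1.0]] ['img', 'K', 'extrinsics']
pillar 0.58 [344, 212, 5, 6]
pillar 0.57 [303, 204, 46, 27]
pillar 0.4 [219, 154, 16, 40]
gauge 0.97 [318, 209, 117, 75]
store_top 0.51 [342, 213, 8, 9]
store_top 0.5 [318, 209, 120, 80]
console 0.86 [319, 208, 117, 75]
top [[531.2870645601895, 0.0, 314.455257829644], [0.0, 531.2870645601895, 235.81926618433778], [0.0, 0.0, 1.0]] [[0.0172, 0.9818, -0.1892, 0.1569], [-0.9998, 0.0161, -0.0072, 0.264], [-0.0041, 0.1893, 0.9819, 1.4161], [0.0, 0.0, 0.0, 1.0]] ['img', 'K', 'extrinsics']
pillar 0.6 [277, 210, 45, 15]
pillar 0.41 [248, 296, 77, 29]
gauge 0.75 [292, 205, 94, 68]
foot 0.25 [460, 217, 19, 25]
console 0.84 [292, 205, 93, 71]
caliper 0.59 [249, 296, 74, 30]
0.017 {'time': 0.7, 'qpos': array([63.05220948, 23.91257882, -0.5910193 , 92.45275787,  0.26873633,
       63.63762456, -3.03844698]), 'qd': array([ 0.08406707,  0.08156035, -0.06572314, -0.01364136, -0.03735623,
       -0.00841808, -0.02168289]), 'tau': array([-1.02819977e-03, -8.64060473e+01,  6.77693859e-01, -4.35166490e+01,
        1.90754689e-02,  1.86649289e-03, -6.02997784e-05]), 'tool_pos': array([ 0.25988594, -0.56838915,  0.2482871 ]), 'orientation': array([[ 9.09461389e-01,  4.15788385e-01, -3.17329102e-05],
       [ 4.15788386e-01, -9.09461389e-01,  1.45936428e-05],
       [-2.27919894e-05, -2.64665302e-05, -9.99999999e-01]]), 'contact_force': array([-0.05840536, -0.44281931, -0.49673889]), 'wrist_torque': array([-0.01005636,  0.00576683, -0.04124473]), 'finger_force': 0.0, 'gripper_width': 0.0855994988666855}
```

```bash
python3 - <<'E'
import cv2
a=cv2.imread("pics/scene0.png")[150:270,240:400];b=cv2.imread("pics/top0.png")[155:320,200:360]
cv2.imwrite("pics/sc.png",cv2.resize(a,None,fx=5,fy=5,interpolation=cv2.INTER_CUBIC))
cv2.imwrite("pics/tc.png",cv2.resize(b[:120],None,fx=5,fy=5,interpolation=cv2.INTER_CUBIC))
E
```

```text
(no output)
```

View pics/sc.png

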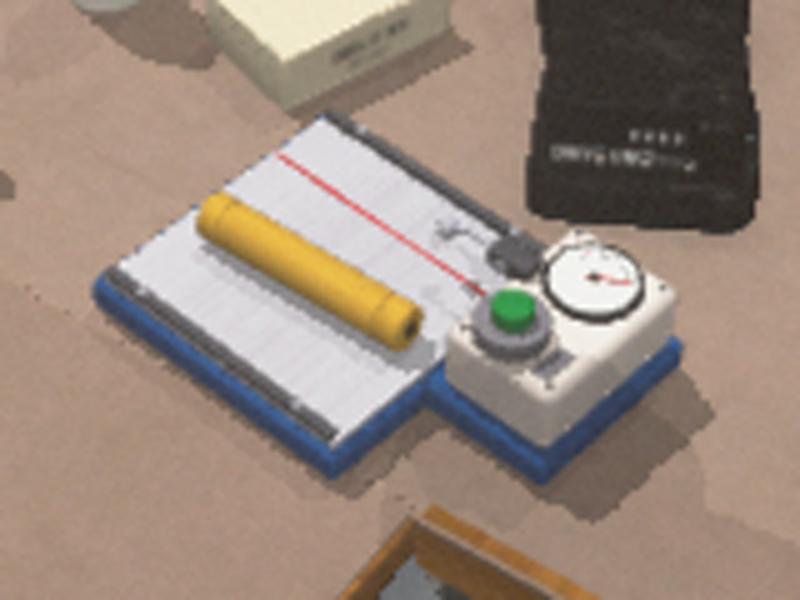

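View pics/tc.png

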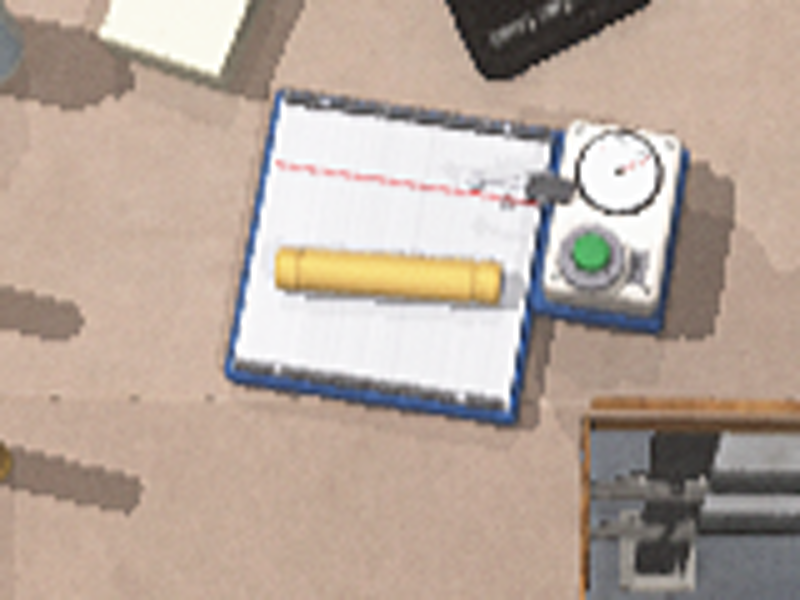

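View pics/top0.png

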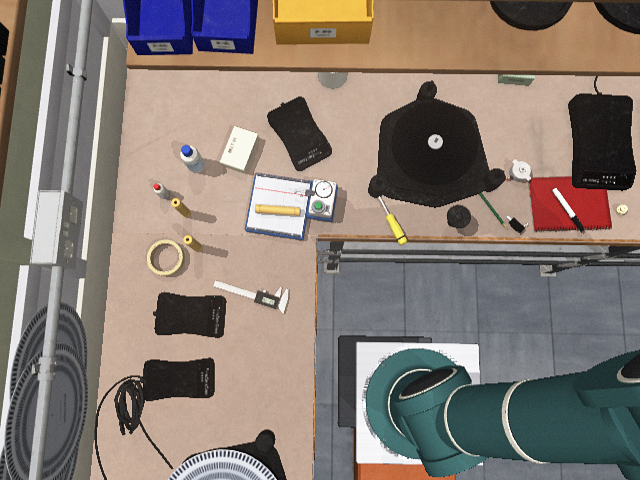

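The scene crop shows the pillar with ends at (212,215) and (405,325), the red line starting at (278,155), and the button at (513,308). The top crop shows the line from (277,163) to (538,203) and the button at (590,250). Next I'll fit the gauge pose, then the pillar and button.

```bash
cat > h.py <<'E'
import numpy as np,cv2
from scipy.optimize import least_squares
def proj(P,K,E):
    P=np.atleast_2d(P); c=(P-E[:3,3])@E[:3,:3]; return np.c_[K[0,2]+K[0,0]*c[:,0]/-c[:,2],K[1,2]+K[1,1]*c[:,1]/c[:,2]]
def ray(u,v,K,E): return E[:3,:3]@np.array([(u-K[0,2])/K[0,0],-(v-K[1,2])/K[1,1],-1])
def onz(u,v,z,K,E):
    d=ray(u,v,K,E); return E[:3,3]+d*(z-E[2,3])/d[2]
def tri(ps):
    A=0;b=0
    for u,v,K,E in ps:
        d=ray(u,v,K,E);d/=np.linalg.norm(d);M=np.eye(3)-np.outer(d,d);A=A+M;b=b+M@E[:3,3]
    return np.linalg.solve(A,b)
def G(g,p):
    p=np.atleast_2d(p);c,s=np.cos(g[2]),np.sin(g[2]);return np.c_[g[0]+c*p[:,0]-s*p[:,1],g[1]+s*p[:,0]+c*p[:,1],p[:,2]]
def toG(g,p):
    c,s=np.cos(g[2]),np.sin(g[2]);d=np.array(p[:2])-g[:2];return np.array([c*d[0]+s*d[1],-s*d[0]+c*d[1]])
sc=lambda u,v:(240+(u+.5)/5-.5,150+(v+.5)/5-.5)
tc=lambda u,v:(200+(u+.5)/5-.5,155+(v+.5)/5-.5)
E
python3 - <<'E'
from h import *
from station import robot
S=robot.snapshot("scene");T=robot.snapshot("top")
cs=(S["K"],S["extrinsics"]);ct=(T["K"],T["extrinsics"])
np.savez("cam.npz",sK=cs[0],sE=cs[1],tK=ct[0],tE=ct[1])
cor=[((.04,.075,.024),(283,92),(322,115)),((.04,-.075,.024),(558,130),None),((-.115,.075,.024),(232,372),(103,275)),((-.115,-.075,.024),(512,415),(335,450)),((0,.072,.024),(277,163),(278,155))]
def res(g,v=False):
    r=[]
    for p,t,s in cor:
        P=G(g,p)*1
        r.append(proj(P,*ct)[0]-tc(*t))
        if s: r.append(proj(P,*cs)[0]-sc(*s))
    r=np.array(r); return r if v else r.ravel()
f=least_squares(res,[.5,.3,0],loss="soft_l1");g=f.x;print("gauge",g,np.degrees(g[2]));print(res(g,True).round(1).tolist())
print("button",b:=tri([(*tc(590,250),*ct),(*sc(513,308),*cs)]),toG(g,b))
for n,i,c in(("s",S,cs),("t",T,ct)):
    h=cv2.cvtColor(i["img"],cv2.COLOR_BGR2HSV);p=proj(G(g,(-.055,0,.036)),*c)[0];print(p)
    m=((h[...,0]>15)&(h[...,0]<32)&(h[...,1]>110)).astype(np.uint8)
    _,l,st,ce=cv2.connectedComponentsWithStats(m);k=l[int(p[1]),int(p[0])];print(k,st[k],ce[k])
    pts=np.argwhere(l==k)[:,::-1].astype(np.float32);r=cv2.minAreaRect(pts);print(r)
    np.save(f"m{n}.npy",l==k)
# pillar fit: silhouette hull of cylinder vs mask
M={"s":np.load("ms.npy"),"t":np.load("mt.npy")}
def cyl(q):
    a=np.linspace(0,2*np.pi,40);y=np.r_[-np.ones(40),np.ones(40)]*.06;a=np.r_[a,a]
    return G(q,np.c_[.012*np.cos(a),y,.036+.012*np.sin(a)])
def cost(q):
    r=[]
    for n,c in(("s",cs),("t",ct)):
        pts=proj(cyl(q),*c)
        m=np.argwhere(M[n])[:,::-1]
        for th in np.arange(0,2*np.pi,np.pi/8):
            d=np.array([np.cos(th),np.sin(th)]);r.append((pts@d).max()-(m@d).max()-.5*(abs(d).sum())*.8)
    return np.array(r)
x0=[*G(g,(-.055,0,0))[0][:2],g[2]]
f=least_squares(cost,x0,loss="soft_l1",x_scale=[.01,.01,.1],diff_step=1e-3);q=f.x
print("pillar",q,np.degrees(q[2]),"in gauge",toG(g,q),"dyaw",np.degrees(q[2]-g[2]),"rms",np.sqrt((cost(q)**2).mean()),cost(q).round(1).tolist())
E
```

```text
gauge [ 0.54545772  0.36620556 -0.13127544] -7.521528404428965
[[0.4, 0.8], [0.9, -0.9], [-0.3, 1.0], [0.8, -0.2], [-0.3, -0.1], [0.2, -0.7], [-0.2, -1.2], [0.2, 0.8], [-0.5, -0.3]]
button [0.49972944 0.26676712 0.06995621] [-0.03231846 -0.10456862]
[300.50556742 203.43681035]
82 [280 188  44  32 464] [301.39224138 203.71767241]
((301.4117736816406, 203.6470489501953), (49.734588623046875, 9.603919982910156), 30.963756561279297)
[277.76718457 210.18338258]
700 [255 205  45  11 346] [276.91907514 209.67052023]
((277.025390625, 209.64466857910156), (44.458160400390625, 7.694681167602539), 4.085616588592529)
pillar [ 0.492054    0.37357359 -0.06048572] -3.465576454223436 in gauge [-0.05390869  0.00031415] dyaw 4.055951950205529 rms 0.7754614698937093 [0.8, -0.5, -0.1, -0.0, 0.5, 0.1, 0.2, 0.9, 1.7, 0.7, 0.9, 0.9, 0.7, 0.2, 0.1, 0.4, 1.1, 0.9, 1.3, 1.0, 0.5, 0.4, 0.5, 0.1, -0.1, -0.1, 0.7, 0.9, 1.0, 1.0, 1.2, 1.2]
```

Emit:
arm_command(increments="20 55 0 0 0 -4 70; 45 110 0 0 0 -8 70; 75 160 0 0 0 -12 70; 105 212 0 0 0 -16 70; 135 264 0 0 0 -20 70; 165 316 0 0 0 -24 70; 195 368 0 0 0 -28 70; 220 422 0 0 0 -32.1 70")

```text
time: 1.8
tool_pos: [0.4807, -0.1446, 0.2485]
orientation: [[0.991, -0.133, 0.001], [-0.133, -0.991, -0.0], [0.001, 0.0, -1.0]]
contact_force: [-0.3, -0.0, -0.5]
gripper_width: 0.0697
finger_force: 0.0
```

Emit:
arm_command(increments="0 60 0 0 0 0 70; 0 120 0 0 0 0 70; -4 180 0 0 0 0 70; -8 242 0 0 0 0 70; -12 304 0 0 0 0 70; -16 366 -10 0 0 0 70; -20 428 -20 0 0 0 70; -23 488 -30 0 0 0 70")

```text
time: 2.8
tool_pos: [0.4567, 0.3435, 0.2181]
orientation: [[0.991, -0.132, 0.001], [-0.132, -0.991, 0.0], [0.0, -0.0, -1.0]]
contact_force: [0.8, -0.6, 0.4]
gripper_width: 0.0699
finger_force: 0.0
```

Emit:
arm_command(increments="-2 20 -30 0 0 0 70; -3 36 -60 0 0 0 70; -3 36 -100 0 0 0 70; -3 36 -130 0 0 0 70; -3 36 -150 0 0 0 70; -3 36 -150 0 0 0 70")

```text
time: 3.55
tool_pos: [0.4535, 0.3773, 0.0674]
orientation: [[0.991, -0.131, -0.001], [-0.131, -0.991, -0.001], [-0.001, 0.001, -1.0]]
contact_force: [-0.5, -0.0, 0.8]
gripper_width: 0.0698
finger_force: 0.0
```

```bash
python3 - <<'E'
from h import *
from station import robot
print(robot.tip_extent,robot.state()["tool_pos"],robot.state()["gripper_width"])
a=robot.snapshot("scene")["img"][130:250,230:390];b=robot.snapshot("top")["img"][155:275,200:360]
cv2.imwrite("pics/a1.png",np.vstack([cv2.resize(i,None,fx=5,fy=2.5*2,interpolation=cv2.INTER_CUBIC) for i in (a,)]))
cv2.imwrite("pics/b1.png",cv2.resize(b,None,fx=5,fy=5,interpolation=cv2.INTER_CUBIC))
E
```

```text
0.017 [0.45350679 0.37730079 0.06742627] 0.06975273524781024
```

View pics/a1.png

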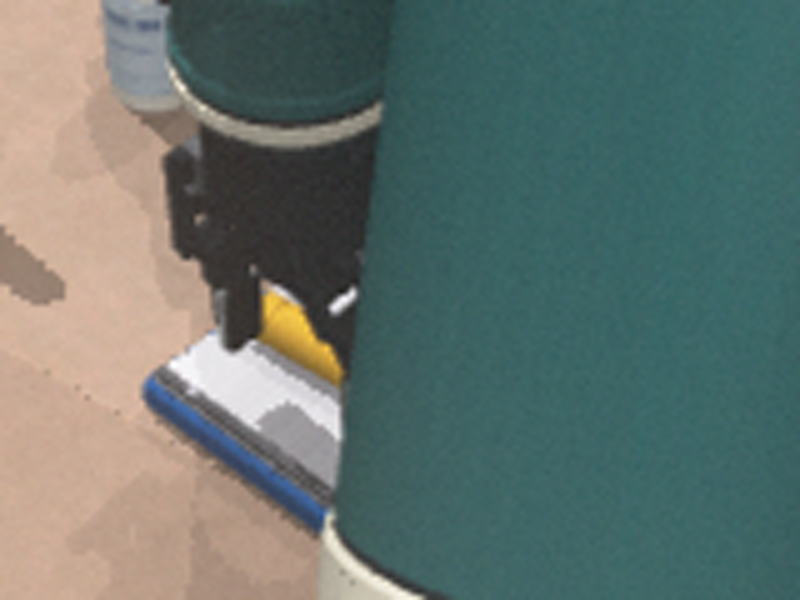

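```bash
python3 - <<'E'
from h import *
c=np.load("cam.npz");g=[.45351,.3773,-.1313]
for z in(.045,.05,.055,.06,.065):
    p=proj(G(g,[(x,y,z) for x in(-.011,.011) for y in(.035,.0495)]),c["sK"],c["sE"]); print(z,((p-[230,130]+.5)*5-.5).round().tolist())
E
```

```text
0.045 [[228.0, 375.0], [206.0, 359.0], [262.0, 350.0], [240.0, 334.0]]
0.05 [[227.0, 367.0], [205.0, 351.0], [261.0, 342.0], [239.0, 327.0]]
0.055 [[227.0, 360.0], [205.0, 344.0], [261.0, 334.0], [239.0, 319.0]]
0.06 [[226.0, 352.0], [204.0, 336.0], [261.0, 327.0], [238.0, 311.0]]
0.065 [[226.0, 345.0], [204.0, 329.0], [260.0, 319.0], [238.0, 304.0]]
```

The left fingertip is at about (235,350) in the crop, which puts the tip between z ≈ 50 and 58 mm. I'll go lower and look closer.

Emit:
arm_command(increments="0 0 -8 0 0 0 70; 0 0 -16 0 0 0 70; 0 0 -20 0 0 0 70; 0 0 -20 0 0 0 70")

```text
time: 4.15
tool_pos: [0.4537, 0.3775, 0.0479]
orientation: [[0.991, -0.131, -0.0], [-0.131, -0.991, -0.0], [-0.0, 0.0, -1.0]]
contact_force: [-0.0, 0.1, -0.7]
gripper_width: 0.0697
finger_force: 0.0
```

```bash
python3 - <<'E'
from h import *
from station import robot
a=robot.snapshot("scene")["img"][180:230,255:315]
cv2.imwrite("pics/a2.png",cv2.resize(a,None,fx=12,fy=12,interpolation=cv2.INTER_CUBIC))
p=robot.state()["tool_pos"];print(p)
c=np.load("cam.npz");g=[p[0],p[1],-.1313]
for z in(.025,.03,.035,.04,.045):
    q=proj(G(g,[(x,y,z) for x in(-.011,.011) for y in(.035,.0495)]),c["sK"],c["sE"]); print(z,((q-[255,180]+.5)*12-.5).round().tolist())
E
```

```text
[0.45382729 0.37759955 0.04818825]
0.025 [[252.0, 369.0], [200.0, 331.0], [332.0, 309.0], [280.0, 272.0]]
0.03 [[251.0, 352.0], [199.0, 314.0], [332.0, 291.0], [279.0, 254.0]]
0.035 [[250.0, 334.0], [197.0, 296.0], [331.0, 274.0], [278.0, 236.0]]
0.04 [[249.0, 316.0], [196.0, 278.0], [330.0, 256.0], [277.0, 219.0]]
0.045 [[248.0, 298.0], [195.0, 261.0], [329.0, 238.0], [276.0, 201.0]]
```

View pics/a2.png

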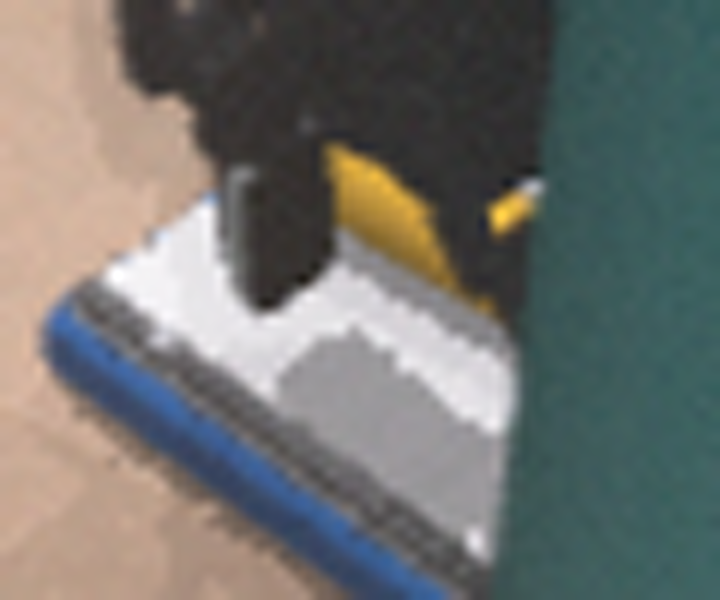

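The tip corners at (262,312) and (330,265) give a tip z of about 39–40 mm with the TCP at 48. The open fingers therefore sit back by about 8 mm, so I'll lower another 8 mm.

Emit:
arm_command(increments="0 0 -4 0 0 0 70; 0 0 -6 0 0 0 70; 0 0 -8 0 0 0 70; 0 0 -8 0 0 0 70")

```text
time: 4.7
tool_pos: [0.4538, 0.3776, 0.0401]
orientation: [[0.991, -0.131, -0.0], [-0.131, -0.991, -0.0], [-0.0, 0.0, -1.0]]
contact_force: [-0.2, -0.0, 0.4]
gripper_width: 0.0698
finger_force: 0.0
```

Emit:
arm_command(increments="2 -0.3 0 0 0 0 70; 4 -0.5 0 0 0 0 70; 6 -0.8 0 0 0 0 70; 8 -1 0 0 0 0 70; 9.5 -1.2 0 0 0 0 70; 11 -1.4 0 0 0 0 70; 12.5 -1.6 0 0 0 0 70; 14 -1.8 0 0 0 0 70")

```text
time: 5.7
tool_pos: [0.4679, 0.3758, 0.0403]
orientation: [[0.991, -0.131, -0.0], [-0.131, -0.991, 0.0], [-0.0, -0.0, -1.0]]
contact_force: [-0.7, 0.8, 0.5]
gripper_width: 0.0701
finger_force: 0.1
```

Emit:
arm_command(increments="1.5 -0.2 0 0 0 0 70; 3 -0.4 0 0 0 0 70; 4.5 -0.6 0 0 0 0 70; 6 -0.8 0 0 0 0 70; 7.5 -1 0 0 0 0 70; 9 -1.2 0 0 0 0 70; 10.5 -1.4 0 0 0 0 70; 12 -1.6 0 0 0 0 70")

```text
time: 6.7
tool_pos: [0.48, 0.3742, 0.0403]
orientation: [[0.991, -0.131, -0.0], [-0.131, -0.991, 0.0], [-0.0, -0.0, -1.0]]
contact_force: [0.2, 0.2, -0.1]
gripper_width: 0.0697
finger_force: 0.1
```

```bash
python3 - <<'E'
from h import *
from station import robot
a=robot.snapshot("scene")["img"][160:235,250:350];b=robot.snapshot("top")["img"][165:240,230:330]
s=lambda i:cv2.resize(i,None,fx=4*2,fy=8,interpolation=cv2.INTER_CUBIC)
cv2.imwrite("pics/b2.png",cv2.resize(np.hstack([s(a),s(b)]),(800,300)) if 0 else cv2.resize(np.vstack([s(a),s(b)]),(400,600)))
print(robot.state()["tool_pos"],robot.state()["contact_force"])
E
```

```text
[0.48006948 0.37415209 0.04025351] [-0.74866275 -0.51473675 -0.01721562]
```

View pics/b2.png

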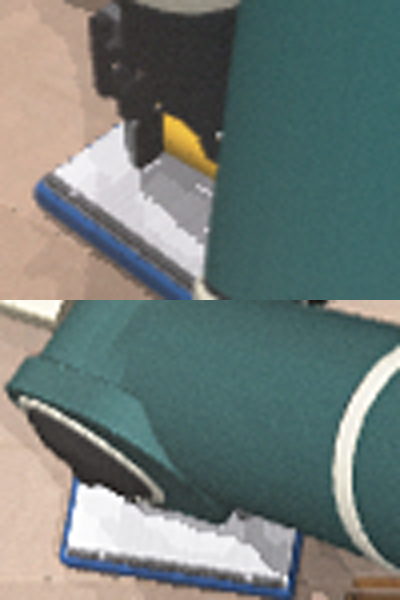

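The arm hides the pillar in both views, but the left finger is at the brass with no jamming force. I'll keep pushing slowly.

Emit:
arm_command(increments="1.5 -0.2 0 0 0 0 70; 3 -0.4 0 0 0 0 70; 4.5 -0.6 0 0 0 0 70; 6 -0.8 0 0 0 0 70; 7.5 -1 0 0 0 0 70; 9 -1.2 0 0 0 0 70; 10.5 -1.4 0 0 0 0 70; 12 -1.6 0 0 0 0 70")

```text
time: 7.8
tool_pos: [0.492, 0.3726, 0.0403]
orientation: [[0.991, -0.131, -0.0], [-0.131, -0.991, 0.0], [-0.0, -0.0, -1.0]]
contact_force: [-0.1, -1.0, -0.3]
gripper_width: 0.07
finger_force: 0.1
```

Emit:
arm_command(increments="1.5 -0.2 0 0 0 0 70; 3 -0.4 0 0 0 0 70; 4.5 -0.6 0 0 0 0 70; 6 -0.8 0 0 0 0 70; 7.5 -1 0 0 0 0 70; 9 -1.2 0 0 0 0 70; 10.5 -1.4 0 0 0 0 70; 12 -1.6 0 0 0 0 70")

```text
time: 8.8
tool_pos: [0.504, 0.371, 0.0403]
orientation: [[0.991, -0.131, -0.0], [-0.131, -0.991, 0.0], [-0.0, -0.0, -1.0]]
contact_force: [-1.1, 0.3, 0.1]
gripper_width: 0.07
finger_force: 0.1
```

Emit:
arm_command(increments="1 -0.1 0 0 0 0 70; 2 -0.3 0 0 0 0 70; 3 -0.4 0 0 0 0 70; 4 -0.5 0 0 0 0 70; 5 -0.7 0 0 0 0 70; 6 -0.8 0 0 0 0 70; 7 -0.9 0 0 0 0 70; 8 -1 0 0 0 0 70")

```text
time: 9.8
tool_pos: [0.5119, 0.37, 0.0402]
orientation: [[0.991, -0.131, -0.0], [-0.131, -0.991, 0.0], [-0.0, -0.0, -1.0]]
contact_force: [-0.8, -0.2, 0.1]
gripper_width: 0.0701
finger_force: 0.5
```

Emit:
arm_command(increments="1.2 -0.2 0 0 0 0 70; 2.4 -0.3 0 0 0 0 70; 3.6 -0.5 0 0 0 0 70; 4.8 -0.6 0 0 0 0 70; 6 -0.8 0 0 0 0 70; 7.2 -0.9 0 0 0 0 70; 8.4 -1.1 0 0 0 0 70; 9.2 -1.2 0 0 0 0 70")

```text
time: 10.8
tool_pos: [0.5212, 0.3687, 0.0402]
orientation: [[0.991, -0.131, 0.0], [-0.131, -0.991, 0.0], [0.0, -0.0, -1.0]]
contact_force: [-3.0, 0.5, 1.4]
gripper_width: 0.0703
finger_force: 1.4
```

```bash
python3 - <<'E'
from h import *
from station import robot
for _ in range(6):
    robot.snapshot("top");s=robot.state();print(s["tool_pos"].round(4),s["contact_force"].round(1),s["finger_force"])
E
```

```text
[0.5213 0.3687 0.0403] [-2.4 -0.2  1.1] 0.7679333724081516
[0.5214 0.3687 0.0403] [-1.3 -0.4  0.4] 0.625997744500637
[0.5213 0.3687 0.0403] [-0.5  0.3 -0. ] 0.4303733864799142
[0.5213 0.3687 0.0403] [-1.   0.   0.4] 0.30008003348484635
[0.5213 0.3687 0.0403] [-0.7 -0.5  0.8] 0.17502775881439447
[0.5213 0.3687 0.0403] [ 0.5 -0.2 -0.3] 0.07347606311668642
```

Emit:
arm_command(increments="-3 0.4 0 0 0 0 70; -12 1.6 0 0 0 0 70; -30 4 0 0 0 0 70; -40 5 10 0 0 0 70; -45 5 60 0 0 0 70; -45 5 120 0 0 0 70; -45 -20 170 0 0 0 70; -45 -80 180 0 0 0 70")

```text
time: 12.1
tool_pos: [0.4758, 0.2908, 0.2242]
orientation: [[0.992, -0.127, 0.005], [-0.127, -0.992, 0.004], [0.004, -0.004, -1.0]]
contact_force: [1.1, -1.1, -1.5]
gripper_width: 0.0701
finger_force: 0.0
```

Emit:
arm_command(increments="0 -60 0 0 0 0 0; 0 -120 0 0 0 0 0; 0 -180 0 0 0 0 0; 0 -240 0 0 0 0 0; 0 -300 0 0 0 0 0; 0 -360 0 0 0 0 0; 0 -420 0 0 0 0 0; 0 -440 0 0 0 0 0")

```text
time: 13.1
tool_pos: [0.4752, -0.1542, 0.2208]
orientation: [[0.991, -0.135, 0.0], [-0.135, -0.991, -0.001], [0.001, 0.001, -1.0]]
contact_force: [-0.2, -0.2, -0.8]
gripper_width: -0.0002
finger_force: 0.0
```

```bash
cat > look.py <<'E'
from h import *
from station import robot
import sys
S=robot.snapshot("scene");T=robot.snapshot("top");g=np.array([.54546,.36621,-.13128])
cs=(S["K"],S["extrinsics"]);ct=(T["K"],T["extrinsics"])
M={}
for n,i,c in(("s",S,cs),("t",T,ct)):
    h=cv2.cvtColor(i["img"],cv2.COLOR_BGR2HSV)
    m=((h[...,0]>15)&(h[...,0]<32)&(h[...,1]>110)).astype(np.uint8);_,l,st,_=cv2.connectedComponentsWithStats(m)
    p=proj(G(g,(float(sys.argv[2]),.01,.036)),*c)[0];k=l[int(p[1]),int(p[0])];print(k,st[k]);M[n]=l==k
def cyl(q):
    a=np.linspace(0,2*np.pi,40);y=np.r_[-np.ones(40),np.ones(40)]*.06;a=np.r_[a,a]
    return G(q,np.c_[.012*np.cos(a),y,.036+.012*np.sin(a)])
def cost(q):
    r=[]
    for n,c in(("s",cs),("t",ct)):
        pts=proj(cyl(q),*c);m=np.argwhere(M[n])[:,::-1]
        for th in np.arange(0,2*np.pi,np.pi/8):
            d=np.array([np.cos(th),np.sin(th)]);r.append((pts@d).max()-(m@d).max()-.4*abs(d).sum())
    return np.array(r)
q=least_squares(cost,[*G(g,(float(sys.argv[2]),0,0))[0][:2],g[2]],loss="soft_l1",x_scale=[.01,.01,.1],diff_step=1e-3).x
print("pillar in gauge",toG(g,q),"dyaw",np.degrees(q[2]-g[2]),np.sqrt((cost(q)**2).mean()))
a=cv2.resize(S["img"][165:240,250:390],(800,428),interpolation=cv2.INTER_CUBIC)
b=cv2.resize(T["img"][165:240,240:350],(800,545),interpolation=cv2.INTER_CUBIC)
cv2.imwrite(f"pics/{sys.argv[1]}.png",cv2.resize(np.vstack([a,b]),(490,600),interpolation=cv2.INTER_AREA))
print(robot.state()["time"])
E
python3 look.py c1 -0.003
```

```text
3 [295 176  42  32 413]
638 [257 184  45  14 323]
pillar in gauge [-0.00063011  0.00392822] dyaw -0.7884649238113338 1.0185066737909563
13.2
```

View pics/c1.png

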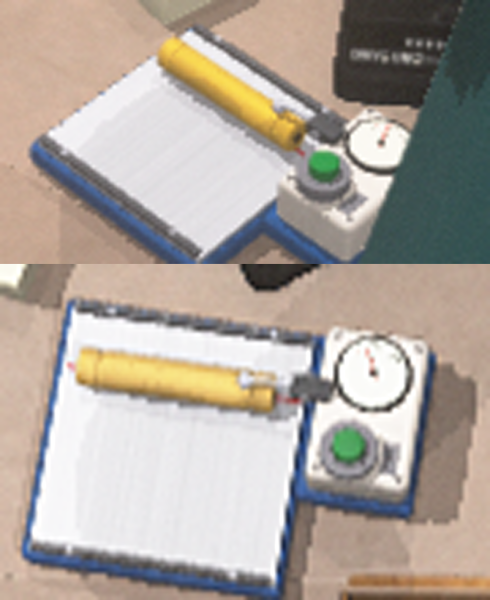

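The pillar lies on the red line, which shows centred at both its ends (70,367) and (290,401). The foot rides on it, and the needle has swung from pointing right to pointing up. Next is the button.

Emit:
arm_command(increments="3 60 0 0 0 0 0; 6 120 0 0 0 0 0; 9 180 0 0 0 0 0; 12 240 0 0 0 0 0; 16 300 0 0 0 0 0; 20 360 -10 0 0 0 0; 24 415 -30 0 0 0 0; 24 420 -60 0 0 0 0")

```text
time: 14.2
tool_pos: [0.4983, 0.2746, 0.1607]
orientation: [[0.992, -0.125, 0.001], [-0.125, -0.992, 0.003], [0.001, -0.003, -1.0]]
contact_force: [0.0, -1.5, -0.4]
gripper_width: -0.0002
finger_force: 0.0
```

Emit:
arm_command(increments="0 0 -20 0 0 0 0; 0 0 -40 0 0 0 0; 0 0 -48 0 0 0 0; 0 0 -50 0 0 0 0; 0 0 -50 0 0 0 0")

```text
time: 14.82
tool_pos: [0.5003, 0.2689, 0.1108]
orientation: [[0.991, -0.131, 0.001], [-0.131, -0.991, 0.0], [0.001, -0.001, -1.0]]
contact_force: [0.1, -0.4, 0.5]
gripper_width: 0.0002
finger_force: 0.0
```

Emit:
arm_command(increments="0 -2 -5 0 0 0 0; -0.5 -2 -10 0 0 0 0; -0.5 -2 -15 0 0 0 0; -0.5 -2 -18 0 0 0 0; -0.5 -2 -20 0 0 0 0; -0.5 -2 -22 0 0 0 0; -0.5 -2 -23 0 0 0 0; -0.5 -2 -24 0 0 0 0")

```text
time: 15.82
tool_pos: [0.5, 0.2671, 0.0895]
orientation: [[0.991, -0.131, 0.002], [-0.131, -0.991, -0.001], [0.002, 0.0, -1.0]]
contact_force: [-24.4, -16.2, 76.7]
gripper_width: 0.0004
finger_force: 38.4
```

Emit:
arm_command(increments="0 0 4 0 0 0 0; 0 0 8 0 0 0 0; 0 0 30 0 0 0 0; 0 0 80 0 0 0 0; 0 -60 110 0 0 0 0; 0 -120 110 0 0 0 0; 0 -180 110 0 0 0 0; 0 -240 110 0 0 0 0")

```text
time: 16.82
tool_pos: [0.4994, 0.0248, 0.1964]
orientation: [[0.991, -0.131, 0.001], [-0.131, -0.991, 0.0], [0.001, -0.0, -1.0]]
contact_force: [1.6, -1.2, 0.8]
gripper_width: 0.0002
finger_force: 0.0
```

Emit:
arm_command(increments="0 -60 0 0 0 0 0; 0 -120 0 0 0 0 0; 0 -180 0 0 0 0 0; 0 -180 0 0 0 0 0")

```text
time: 17.32
tool_pos: [0.4989, -0.1578, 0.1959]
orientation: [[0.99, -0.138, -0.0], [-0.138, -0.99, -0.001], [-0.0, 0.001, -1.0]]
contact_force: [0.3, 0.0, 0.1]
gripper_width: 0.0001
finger_force: 0.0
```

```bash
python3 look.py c2 -0.001; python3 - <<'E'
from h import *
import cv2
c=np.load("cam.npz")
from station import robot
# green centroids -> triangulate
ps=[]
for n,k in(("scene","s"),("top","t")):
    S=robot.snapshot(n);h=cv2.cvtColor(S["img"],cv2.COLOR_BGR2HSV);m=(h[...,0]>45)&(h[...,0]<75)&(h[...,1]>120)&(h[...,2]>60)
    p=proj([.4997,.2668,.065],S["K"],S["extrinsics"])[0].astype(int);w=np.zeros_like(m);w[p[1]-12:p[1]+12,p[0]-12:p[0]+12]=1;m&=w
    y,x=np.nonzero(m);print(n,x.mean(),y.mean(),np.ptp(x)+1,np.ptp(y)+1,m.sum());ps.append((x.mean(),y.mean(),S["K"],S["extrinsics"]))
print(tri(ps))
for u,v,K,E in ps:
    for z in(.06,.07,.08): print(z,onz(u,v,z,K,E))
E
```

```text
3 [295 176  42  32 416]
647 [257 184  45  14 321]
pillar in gauge [-0.00095897  0.00408999] dyaw -1.2063625713933106 0.9705883834790489
17.425
scene 342.4054054054054 210.94594594594594 8 5 37
top 317.6363636363636 205.1818181818182 7 6 33
[0.49792602 0.26610357 0.07268593]
0.06 [0.50905149 0.27078431 0.06      ]
0.07 [0.50100093 0.26640253 0.07      ]
0.08 [0.49295037 0.26202075 0.08      ]
0.06 [0.50033151 0.26709302 0.06      ]
0.07 [0.49779868 0.26707049 0.07      ]
0.08 [0.49526585 0.26704796 0.08      ]
```

View pics/c2.png

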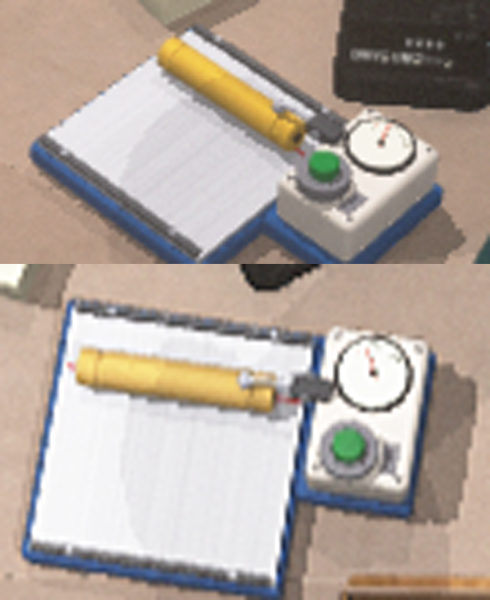

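Everything is still in place, but that press was hard. I'll repeat it gently in small steps to confirm the full 5 mm of travel from the force curve.

Emit:
arm_command(increments="0 60 0 0 0 0 0; 0 120 0 0 0 0 0; 0 180 0 0 0 0 0; 0 240 0 0 0 0 0; 0 300 0 0 0 0 0; 0 360 0 0 0 0 0; -1 415 -30 0 0 0 0; -1 419 -70 0 0 0 0")

```text
time: 18.52
tool_pos: [0.4971, 0.2717, 0.1262]
orientation: [[0.992, -0.124, 0.001], [-0.124, -0.992, 0.003], [0.001, -0.003, -1.0]]
contact_force: [0.5, -1.0, -1.5]
gripper_width: 0.0001
finger_force: 0.0
```

Emit:
arm_command(increments="0 0 -20 0 0 0 0; 0 0 -26 0 0 0 0; 0 0 -26 0 0 0 0; 0 0 -26 0 0 0 0")

```text
time: 19.02
tool_pos: [0.4993, 0.2657, 0.1015]
orientation: [[0.991, -0.132, 0.002], [-0.132, -0.991, 0.001], [0.002, -0.001, -1.0]]
contact_force: [-0.6, -0.2, 0.2]
gripper_width: -0.0
finger_force: 0.0
```

Emit:
arm_command(increments="0 0 -1 0 0 0 0; 0 0 -2 0 0 0 0; 0 0 -2 0 0 0 0")

```text
time: 19.4
tool_pos: [0.4986, 0.2658, 0.0983]
orientation: [[0.991, -0.131, 0.0], [-0.131, -0.991, 0.0], [0.0, -0.0, -1.0]]
contact_force: [-0.5, -0.6, 0.6]
gripper_width: 0.0002
finger_force: 0.0
```

Emit:
arm_command(increments="0 0 -1 0 0 0 0; 0 0 -1.5 0 0 0 0; 0 0 -1.5 0 0 0 0")

```text
time: 19.77
tool_pos: [0.4985, 0.2658, 0.0967]
orientation: [[0.991, -0.131, -0.0], [-0.131, -0.991, 0.0], [-0.0, -0.0, -1.0]]
contact_force: [-1.1, -0.5, -0.3]
gripper_width: 0.0001
finger_force: 0.0
```

Emit:
arm_command(increments="0 0 -1 0 0 0 0; 0 0 -1.5 0 0 0 0; 0 0 -1.5 0 0 0 0")

```text
time: 20.15
tool_pos: [0.4986, 0.2659, 0.0953]
orientation: [[0.991, -0.131, 0.0], [-0.131, -0.991, 0.0], [0.0, -0.0, -1.0]]
contact_force: [-0.9, -0.9, 2.3]
gripper_width: -0.0003
finger_force: 0.7
```

Emit:
arm_command(increments="0 0 -1 0 0 0 0; 0 0 -1.5 0 0 0 0; 0 0 -1.5 0 0 0 0")

```text
time: 20.52
tool_pos: [0.4986, 0.2658, 0.0938]
orientation: [[0.991, -0.131, 0.0], [-0.131, -0.991, 0.0], [0.0, -0.0, -1.0]]
contact_force: [0.7, 0.7, 3.2]
gripper_width: -0.0002
finger_force: 1.2
```

Emit:
arm_command(increments="0 0 -1 0 0 0 0; 0 0 -1.5 0 0 0 0; 0 0 -1.5 0 0 0 0")

```text
time: 20.9
tool_pos: [0.4986, 0.2658, 0.0923]
orientation: [[0.991, -0.131, 0.0], [-0.131, -0.991, 0.0], [0.0, -0.0, -1.0]]
contact_force: [0.1, 0.7, 2.9]
gripper_width: -0.0001
finger_force: 1.6
```

Emit:
arm_command(increments="0 0 -0.5 0 0 0 0; 0 0 -1 0 0 0 0; 0 0 -1 0 0 0 0")

```text
time: 21.28
tool_pos: [0.4986, 0.2658, 0.0912]
orientation: [[0.991, -0.131, -0.0], [-0.131, -0.991, 0.0], [-0.0, -0.0, -1.0]]
contact_force: [-0.4, 0.4, 3.3]
gripper_width: -0.0
finger_force: 1.9
```

Emit:
arm_command(increments="0 0 -0.5 0 0 0 0; 0 0 -1 0 0 0 0; 0 0 -1.3 0 0 0 0; 0 0 -1.3 0 0 0 0")

```text
time: 21.78
tool_pos: [0.4987, 0.2659, 0.0908]
orientation: [[0.991, -0.131, 0.001], [-0.131, -0.991, -0.0], [0.001, -0.0, -1.0]]
contact_force: [-5.3, -3.4, 20.2]
gripper_width: -0.0001
finger_force: 9.8
```

The contact started at about 0.0957 and the hard stop is at 0.0908, so the button travelled its full 5 mm. I'll retreat.

Emit:
arm_command(increments="0 0 4 0 0 0 0; 0 0 10 0 0 0 0; 0 0 40 0 0 0 0; 0 0 90 0 0 0 0; 0 -60 110 0 0 0 0; 0 -120 110 0 0 0 0; 0 -180 110 0 0 0 0; 0 -240 110 0 0 0 0")

```text
time: 22.78
tool_pos: [0.4981, 0.0238, 0.2001]
orientation: [[0.991, -0.131, -0.0], [-0.131, -0.991, -0.0], [-0.0, 0.0, -1.0]]
contact_force: [1.2, 0.3, 0.2]
gripper_width: 0.0001
finger_force: 0.0
```

Emit:
arm_command(increments="0 -60 0 0 0 0 0; 0 -120 0 0 0 0 0; 0 -180 0 0 0 0 0; 0 -180 0 0 0 0 0; 0 -180 0 0 0 0 0")

```text
time: 23.4
tool_pos: [0.4983, -0.1539, 0.1998]
orientation: [[0.991, -0.131, -0.0], [-0.131, -0.991, 0.001], [-0.001, -0.0, -1.0]]
contact_force: [-0.5, 1.3, 1.1]
gripper_width: 0.0004
finger_force: 0.0
```

```bash
python3 look.py c3 -0.001
```

```text
3 [295 176  42  32 415]
667 [257 184  45  14 323]
pillar in gauge [-0.00063012  0.00392822] dyaw -0.7885483867277894 1.0185044545633746
23.5
```

View pics/c3.png

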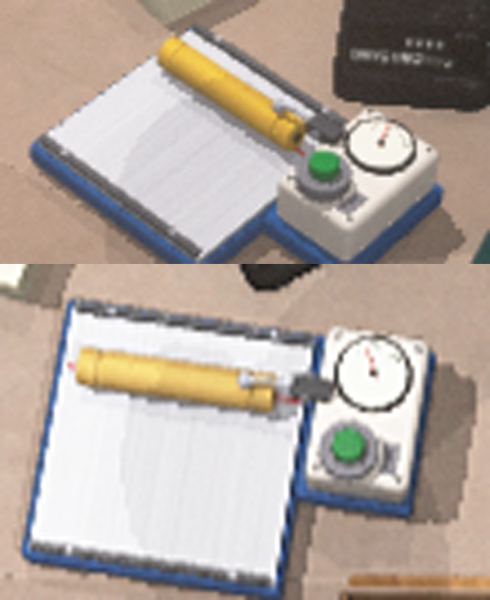

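The pillar is on the line under the foot (needle up), and the button has sprung back.

```bash
python3 -c "
from station import robot
print(robot.finish_job())"
```

```text
the job is handed in; nothing more can be done
None
```

The pillar lies on the red line with the foot riding on it, the green button was pressed fully down (a hard first press at 77 N, then a gentle one that confirmed the 5 mm travel), and the job was handed in at about 23.5 s of the 51 s allowed; the hand-in call returned no verdict.

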